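# Point-and-check before taring the balance

### The arm

A 7-joint arm with a two-finger parallel gripper is mounted at the origin on a cart in front of the work surface, level with it; the furniture and walls round the work are solid. World frame = base frame: x ahead of the robot, y to its left, z up, the work surface at z = 0. Lengths are in m, angles in rad, forces in N, time in s.
With the tool pointing down it reaches from about 0.4 to 0.85 m from the base axis. Payload 6.9 kg.
Tool frame: the origin (TCP) lies midway between the tips of the shut fingers; the grasp point (between the pads) lies behind it (ctrl.pinch_z is the z of the grasp point in the tool frame, in m); z points along the fingers, y is the line along which they close (so a half turn about z gives the same grasp; the last joint's range is limited). The gripper opens to 85 mm and grips with 20 to 120 N. Pads are 22 mm wide; open, the fingers measure 114 mm over their backs; the gripper's body (76 mm by 85 mm) begins 54 mm behind the grasp point. The pads swing forward as they close: fully open they stand 13 mm farther back than shut.
Start: joints at [1.337, 0.507, -0.238, 1.5, 0.126, 1.149, -0.155], TCP at [0.208, -0.589, 0.231] pointing down, gripper open.
Joint ranges: [-3.08, 3.08], [-0.24, 2.05], [-1.43, 1.35], [0, 2.5], [-1.52, 4.66], [0.17, 1.96], [-2.89, 2.89]. Speed limits (rad/s): [2.39, 2.39, 3.14, 3.14, 3.14, 3.14, 3.14].

### API

Orientations are given as a unit quaternion [w, x, y, z].
In Python, from station import ctrl, get_state, vision, ticket, models gives the robot as it stands. Calls block until the motion is done:
- ctrl.movep(position, orientation): joint-space move of the TCP to a pose.
- ctrl.movel(position, frame=None, max_speed=0.15): straight line of the TCP; frame=None keeps the orientation; max_speed is the mean speed in m/s.
- ctrl.set_joints(angles): joint-space move.
- ctrl.ungrasp() and ctrl.close_gripper(force=None): open the fingers fully, or close them until they stop; force is the grip in N (None keeps the last).
- ctrl.pause(seconds).
- ctrl.ik(position, orientation): joint angles nearest the present ones, or None.
- get_state(): the state.
- vision.grab_frame(name): name is "scene" or "top"; returns (picture, depth): 420x560x3 uint8, blue, green, red; 420x560 float32, m along the optical axis (not along the pixel's ray), 0 where there is no reading.
- vision.camera_info(name): a dict with "mtx" (3x3 intrinsics, pixels), "R" (3x3) and "t" (3): a world point X has camera coordinates R X + t. Camera axes: x right, y down, z forward; pixel columns grow to the right and rows downward; lengths in m; the calibration is good to about 2 mm. A picture is of the moment at which its call begins. camera_info takes no time and is no camera call.
A pose or a line that the arm cannot do raises ctrl.Unreachable and nothing moves.
- ticket.close_job(): hands the job in; it is judged then, once.
Trained networks look in the newest picture that a camera, given by its name, has taken for a name from the list of things; names that differ only in an ending like _2 or _b are one class to them, and where a whole thing is asked for, a point or a joint stands for the part that bears it (a point fixed in the world has none). Each returns a list of dicts, best first, with "p" (0 to 1); they miss things now and then, are a little off and sometimes report something else, mostly with a low value. They report only what shows in the picture. A call takes as long as a camera call. They do not tell look-alikes from the thing itself.
- models.recognise(camera, target): "point" ([column, row] in pixels, amid what is visible of it).
- models.masks_of(camera, target): "mask" (420x560 bool, what is visible of it) and "point" ([column, row] in pixels, amid what is visible of it).
The state is a dict: "time": time; "qpos": joint angles; "qd": joint speeds; "tau": joint torques, N m; "tcp_pos": TCP position; "eef_rot": TCP orientation; "contact_force": force on the tool from outside, world axes, zero at the start; "wrist_torque": the same for the moment, N m; "width": finger opening in m; "gripper_force": force on a finger pad.
Only numpy, scipy, OpenCV 4.12 (cv2) and the standard library are available. Lean on these libraries where they do the work, as an engineer would, in place of code of your own. Each camera call takes 0.05 s, during which the arm holds its last target. There are 200 camera calls.

### The job

Do the pointing check before a weighing: bring the fingertips to about 3 cm straight above the top of the dropper bottle and point at it there for at least a second, then point in the same way and for as long at the petri dish that stands on the balance's pan. Then gently press the balance's round key fully down with the fingers and let it go. Do not touch, move or lift any bottle, pot, carton or dish, and do not point at any of the others: rise well clear of them before you move across.

Things in the scene. Friction and masses are not known exactly. Their poses are not given: they have to be found in the camera images.
- balance: Compact laboratory balance, fixed to the worktop: white housing 180 (x) x 150 (y) x 46 mm high, round steel pan (108 mm across, upper face 59 mm above the worktop) on its rear half, dark display and one round key on its front edge. Origin: centre of its underside on the worktop; x points to its rear, y to its left seen from the front, z up.
- pan (a point): Centre of the upper face of the balance's pan, 59 mm above the worktop, 28 mm behind the balance's origin.
- key_top (a point): Centre of the top of the balance's round key, 28 mm across, at the front right of the housing (64 mm in front and 46 mm to the right of the balance's origin). Released, it is 68 mm above the worktop, 10 mm above the fixed collar (44 mm across) round it, and 5 mm below the top of the dish on the pan. It moves with the key.
- key (a joint): The balance's key: 0 m released, 0.006 m fully down. It goes straight down against a spring, fully down at 4 N, and springs back when let go.
- dish_on_pan: Flat round covered petri dish, 60 mm across, 14 mm high, standing loose on the balance's pan. Origin: centre of its underside, z up.
- dish_on_pan_top (a point): Point on the vertical axis of the dish on the pan (73 mm above the worktop), at its very top.
- dropper_bottle: Slim bottle 33 mm across and 102 mm high, with a narrow pointed rubber dropper bulb (about 13 mm across) on top; the only one with a dropper. Stands loose on the worktop. Origin: centre of its underside, z up.
- dropper_bottle_top (a point): Point on the vertical axis of the dropper bottle (102 mm above the worktop), at its very top.
- white_bottle_small: White round bottle with a plain screw cap, 48 mm across, 104 mm high, loose; to be left alone. Origin: centre of its underside, z up.
- white_bottle_small_top (a point): Point on the vertical axis of this thing: white bottle small, at its very top.
- squat_pot: Squat pot with a wide lid, 40 mm across, 75 mm high, loose; to be left alone. Origin: centre of its underside, z up.
- squat_pot_top (a point): Point on the vertical axis of this thing: squat pot, at its very top.
- white_bottle_tall: White round bottle with a plain screw cap, 44 mm across, 115 mm high, the tallest of the group, loose; to be left alone. Origin: centre of its underside, z up.
- white_bottle_tall_top (a point): Point on the vertical axis of this thing: white bottle tall, at its very top.
- carton: Upright square carton, 55 x 55 x 95 mm high, loose; to be left alone. Origin: centre of its underside, z up.
- carton_top (a point): Point on the vertical axis of this thing: carton, at its very top.
- dish_among_bottles: Petri dish, 60 mm across, 14 mm high, on the worktop among the bottles, loose; to be left alone. Origin: centre of its underside, z up.
- dish_among_bottles_top (a point): Point on the vertical axis of this thing: dish among bottles, at its very top.
- dish_left: Petri dish, 60 mm across, 14 mm high, on the worktop to the left of the balance, loose; to be left alone. Origin: centre of its underside, z up.
- dish_left_top (a point): Point on the vertical axis of this thing: dish left, at its very top.
There are look-alikes about, which are no part of the job. What is shaped like the dropper_bottle but red is not meant.

How it is judged:
By the outcome, as a careful person would: the job done as asked, in the order asked, and still so for the second after the job is handed in, with the robot touching nothing.
It also fails if it takes over 50 s, if anything falls off the work surface, if the arm or the gripper's body presses on something with over 40 N, if the wrist force passes 120 N, or if a joint passes its speed limit or range.

## Working session

There is one attempt and no reset: what is moved stays moved. The work goes in short steps, each a Python script; the robot and the scene stay as the last script left them, time stands still between calls to the robot, and variables do not carry over. Pictures are saved under pics/ and viewed, at most 10 in all, crops included, and the job is handed in when it is done.

```bash
mkdir -p pics; cat > h.py <<'E'
import numpy as np, cv2
from station import ctrl, get_state, vision, ticket, models
def cloud(cam, d):
    c=vision.camera_info(cam); K,R,t=map(np.array,(c["mtx"],c["R"],c["t"]))
    v,u=np.mgrid[:d.shape[0],:d.shape[1]]
    P=np.stack([(u-K[0,2])/K[0,0]*d,(v-K[1,2])/K[1,1]*d,d],-1)
    W=(P-t.ravel())@R; W[d==0]=np.nan
    return W
E
python3 - <<'E'
from h import *
for cam in("scene","top"):
    im,d=vision.grab_frame(cam); cv2.imwrite(f"pics/{cam}0.png",im); W=cloud(cam,d); np.save(cam+"0.npy",W)
    for n in("dropper_bottle","balance","key_top","dish_on_pan","white_bottle_small","white_bottle_tall","squat_pot","carton"):
        for r in models.masks_of(cam,n)[:4]:
            m=r["mask"]; w=W[m]; w=w[~np.isnan(w[:,0])]
            if len(w)==0: print(cam,n,r["p"],r["point"],"nodepth"); continue
            zt=np.percentile(w[:,2],97); q=w[w[:,2]>zt-.006]
            print(cam,n,round(r["p"],2),np.round(r["point"]),m.sum(),"zt",zt.round(3),"top",np.median(q,0).round(3),"mid",((q.max(0)+q.min(0))/2).round(3))
s=get_state();print(s["time"],s["eef_rot"],s["width"],ctrl.pinch_z)
E
```

```text
scene dropper_bottle 0.63 [324. 274.] 462 zt 0.097 top [ 0.435 -0.198  0.097] mid [ 0.437 -0.198  0.097]
scene dropper_bottle 0.59 [334. 296.] 572 zt 0.097 top [ 0.399 -0.273  0.097] mid [ 0.29  -0.397  0.198]
scene dropper_bottle 0.54 [357. 270.] 136 zt 0.098 top [ 0.473 -0.268  0.096] mid [ 0.338 -0.395  0.2  ]
scene balance 0.86 [244. 211.] 2063 zt 0.062 top [0.495 0.188 0.06 ] mid [0.501 0.207 0.065]
scene dish_on_pan 0.47 [252. 192.] 221 zt 0.076 top [0.522 0.225 0.074] mid [0.525 0.225 0.074]
scene white_bottle_small 0.71 [404. 304.] 147 zt 0.31 top [ 0.203 -0.619  0.308] mid [ 0.215 -0.617  0.312]
scene white_bottle_small 0.17 [332. 230.] 755 zt 0.116 top [ 0.558 -0.078  0.115] mid [ 0.56  -0.075  0.114]
scene white_bottle_tall 0.93 [334. 232.] 742 zt 0.116 top [ 0.558 -0.078  0.115] mid [ 0.558 -0.075  0.114]
scene white_bottle_tall 0.34 [402. 302.] 135 zt 0.308 top [ 0.203 -0.618  0.308] mid [ 0.203 -0.616  0.308]
scene squat_pot 0.86 [374. 307.] 696 zt 0.077 top [ 0.44  -0.344  0.075] mid [ 0.322 -0.453  0.192]
scene squat_pot 0.39 [322. 274.] 454 zt 0.096 top [ 0.435 -0.2 
[... 729 characters left out ...]
p dish_on_pan 0.61 [219. 199.] 303 zt 0.078 top [0.521 0.233 0.074] mid [0.521 0.233 0.076]
top white_bottle_small 0.51 [401. 192.] 315 zt 0.106 top [ 0.551 -0.344  0.104] mid [ 0.552 -0.345  0.106]
top white_bottle_tall 0.65 [314. 188.] 257 zt 0.118 top [ 0.56  -0.068  0.115] mid [ 0.561 -0.068  0.118]
top white_bottle_tall 0.64 [314. 234.] 408 zt 0.099 top [ 0.428 -0.078  0.096] mid [ 0.428 -0.078  0.097]
top squat_pot 0.7 [401. 229.] 210 zt 0.078 top [ 0.443 -0.332  0.075] mid [ 0.442 -0.333  0.076]
top carton 0.91 [316. 234.] 458 zt 0.099 top [ 0.428 -0.079  0.096] mid [ 0.429 -0.078  0.097]
0.9 [-3.02050320e-06  9.85603115e-01  1.69075425e-01 -2.86967066e-05] 0.08525897195472715 -0.0187
```

View pics/scene0.png

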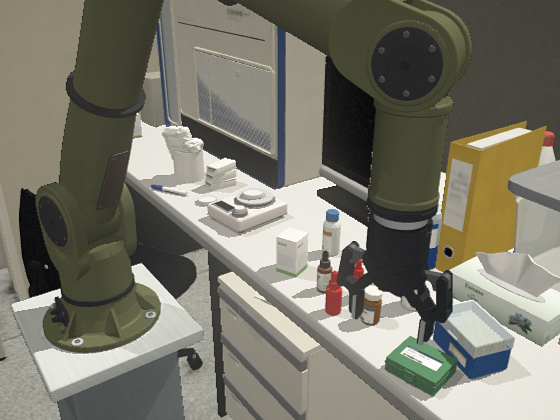

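View pics/top0.png

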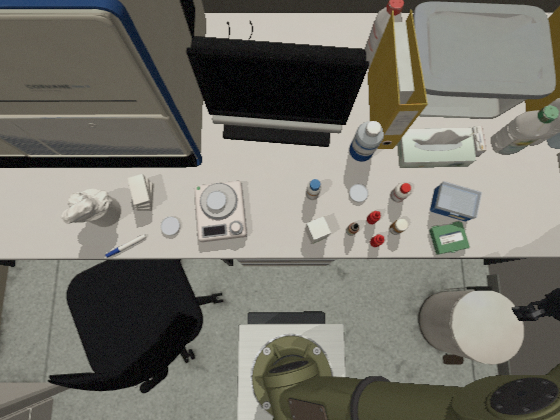

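The scene shows three dropper shapes, listed with their top-camera pixels: brown (353,229), red (374,217) and red (377,241). I choose the brown one, at scene (324,274). The dish on the pan is at (217,200), with look-alikes at (171,226) and (358,193). The key is about (237,227). The two cameras disagree by 1 cm in y, so I'll check them against the gripper.

```bash
python3 - <<'E'
from h import *
im=cv2.imread("pics/top0.png"); 
a=cv2.resize(im[175:250,185:260],(400,400),interpolation=cv2.INTER_CUBIC); b=cv2.resize(im[185:260,330:405],(400,400),interpolation=cv2.INTER_CUBIC)
cv2.imwrite("pics/crop1.png",np.hstack([a,b]))
# depth blobs on balance: key is z 0.063..0.07
for cam,bb in(("top",(175,250,185,260)),("scene",(180,240,195,300))):
    W=np.load(cam+"0.npy")[bb[0]:bb[1],bb[2]:bb[3]]
    for lo,hi in((.035,.053),(.053,.0635),(.0635,.085)):
        m=((W[...,2]>lo)&(W[...,2]<hi)).astype(np.uint8)
        n,L,S,C=cv2.connectedComponentsWithStats(m)
        for i in range(1,n):
            if S[i,4]>8:
                w=W[L==i]; r=cv2.minAreaRect((w[:,:2]*1000).astype(np.float32))
                print(cam,lo,S[i,4],(C[i]+[bb[2],bb[0]]).round(),w.mean(0).round(4),np.round(r[0]),np.round(r[1]),round(r[2],1))
# gripper check: arm-point clouds near tcp
for cam in("top","scene"):
    W=np.load(cam+"0.npy"); m=(np.abs(W[...,0]-.208)<.12)&(np.abs(W[...,1]+.589)<.12)&(W[...,2]>.2)&(W[...,2]<.6)
    print(cam,m.sum(), np.nanmin(W[m],0),np.nanmax(W[m],0))
    c=vision.camera_info(cam);print(np.round(-np.array(c["R"]).T@np.ravel(c["t"]),3))
E
```

```text
top 0.035 1584 [218. 215.] [0.4806 0.2253 0.0463] [497. 225.] [180. 150.] 6.8
top 0.053 565 [219. 200.] [0.5238 0.2247 0.0589] [526. 228.] [104. 104.] 0.9
top 0.053 90 [235. 227.] [0.4381 0.171  0.0578] [438. 172.] [43. 40.] 86.5
top 0.0635 314 [215. 200.] [0.5215 0.2324 0.0727] [522. 235.] [65. 63.] 76.4
top 0.0635 66 [235. 227.] [0.4379 0.171  0.0677] [439. 171.] [25. 26.] 55.9
scene 0.035 136 [280. 182.] [0.6683 0.2966 0.0429] [673. 296.] [ 57. 114.] 55.6
scene 0.035 1012 [244. 208.] [0.4729 0.1924 0.0456] [499. 218.] [187. 159.] 5.7
scene 0.053 9 [280. 180.] [0.6578 0.2811 0.0566] [658. 279.] [ 8. 16.] 55.5
scene 0.053 321 [255. 198.] [0.5184 0.2056 0.0595] [522. 215.] [ 97. 106.] 65.0
scene 0.053 84 [239. 212.] [0.4354 0.1577 0.0584] [439. 161.] [40. 42.] 63.4
scene 0.0635 204 [253. 192.] [0.5201 0.2213 0.0724] [524. 226.] [65. 57.] 57.4
scene 0.0635 46 [239. 208.] [0.4392 0.1633 0.068 ] [440. 164.] [31. 25.] 15.9
top 911 [ 0.17286389 -0.62865303  0.24318405] [ 0.24415833 -0.51256866  0.40545168]
[0.219 0.046 1.28 ]
scene 21708 [ 0.13087835 -0.66363972  0.24366516] [ 0.27115699 -0.49291227  0.59999187]
[-0.239 -0.972  0.685]
```

View pics/crop1.png

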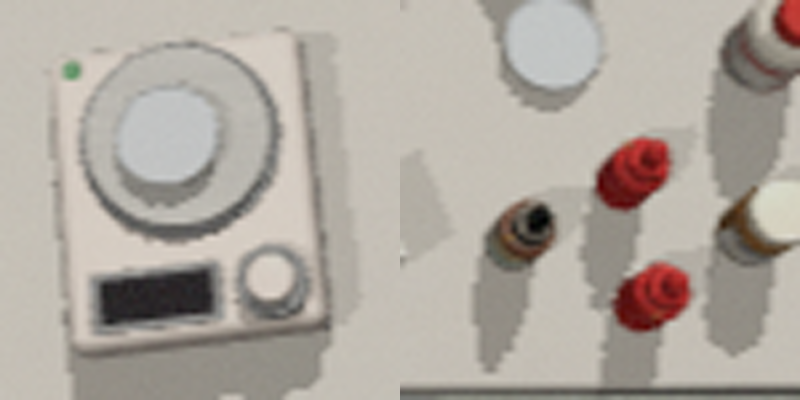

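The crop confirms it: the brown dropper is at crop (540,215), the reds at (635,170) and (655,295), and the key at (270,275). Next I'll rise, cross high to above the dropper with the fingers shut, and check both cameras against the TCP.

```bash
cat >> h.py <<'E'
def q(a): return [0,np.cos(a/2),np.sin(a/2),0]
E
python3 - <<'E'
from h import *
s=get_state(); p=s["tcp_pos"]; o=s["eef_rot"]
ctrl.close_gripper(20)
ctrl.movel([p[0],p[1],.33])
P=[.436,-.192,.33]
best=None
for a in np.linspace(-np.pi,np.pi,17):
    j=ctrl.ik(P,q(a))
    if j is not None:
        e=np.abs(np.array(j)-get_state()["qpos"]).max()
        if best is None or e<best[0]: best=(e,a,np.round(j,2))
print(best)
ctrl.movep(P,q(best[1])); ctrl.movel([.436,-.192,.24])
s=get_state(); print(s["time"],s["tcp_pos"],s["eef_rot"],s["width"],s["contact_force"])
T=np.array(s["tcp_pos"]); out=[]
for cam in("scene","top"):
    im,d=vision.grab_frame(cam); W=cloud(cam,d); c=vision.camera_info(cam)
    x=np.array(c["mtx"])@(np.array(c["R"])@T+np.ravel(c["t"])); u,v=x[:2]/x[2]
    near=(np.linalg.norm(W[...,:2]-T[:2],axis=-1)<.15)
    for lo,hi in((.0,.02),(.02,.04),(.1,.14),(.15,.2)):
        m=near&(W[...,2]>T[2]+lo)&(W[...,2]<T[2]+hi)
        if m.sum(): w=W[m]; print(cam,lo,m.sum(),w.min(0).round(3),w.max(0).round(3),w.mean(0).round(3))
    print(cam,u,v)
    cv2.drawMarker(im,(int(round(u)),int(round(v))),(0,255,255),cv2.MARKER_CROSS,5,1)
    u0,v0=int(np.clip(u-50,0,460)),int(np.clip(v-50,0,320)); out.append(cv2.resize(im[v0:v0+100,u0:u0+100],(400,400),interpolation=cv2.INTER_NEAREST))
cv2.imwrite("pics/chk.png",np.hstack(out))
E
```

```text
(np.float64(0.44596849999115784), np.float64(1.178097245096172), array([ 0.89,  0.24, -0.68,  1.69,  0.15,  1.27, -0.21]))
4.9 [ 0.43641648 -0.1923261   0.24056254] [2.48849933e-04 8.31608594e-01 5.55362047e-01 2.84836241e-04] -0.00010469426593288931 [ 0.85318936  0.09321011 -0.46393194]
scene 0.0 94 [ 0.422 -0.209  0.241] [ 0.45  -0.182  0.26 ] [ 0.433 -0.199  0.253]
scene 0.02 124 [ 0.421 -0.209  0.261] [ 0.448 -0.182  0.28 ] [ 0.433 -0.2    0.27 ]
scene 0.1 701 [ 0.394 -0.233  0.341] [ 0.479 -0.172  0.381] [ 0.426 -0.205  0.359]
scene 0.15 991 [ 0.395 -0.236  0.391] [ 0.468 -0.16   0.44 ] [ 0.419 -0.215  0.416]
scene 326.0499052372184 191.9188345636839
top 0.0 7 [ 0.432 -0.181  0.241] [ 0.446 -0.177  0.254] [ 0.437 -0.179  0.25 ]
top 0.02 2 [ 0.429 -0.179  0.265] [ 0.435 -0.177  0.268] [ 0.432 -0.178  0.267]
top 0.1 95 [ 0.39  -0.202  0.341] [ 0.456 -0.152  0.38 ] [ 0.407 -0.171  0.362]
top 0.15 173 [ 0.396 -0.204  0.391] [ 0.457 -0.149  0.439] [ 0.415 -0.165  0.415]
top 366.7922037487224 215.30966830408437
```

View pics/chk.png

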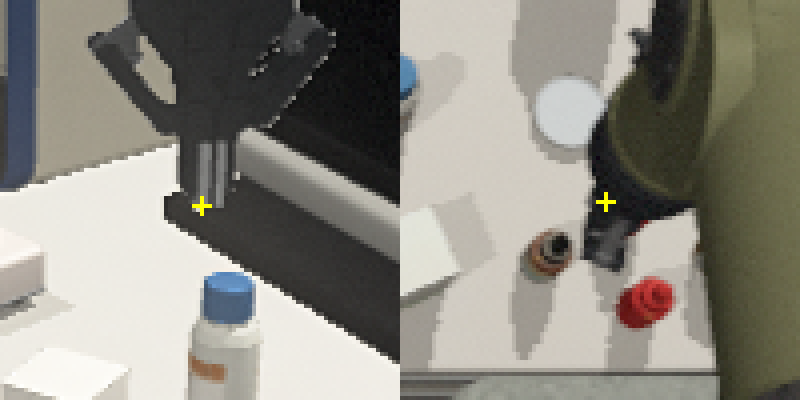

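In the scene crop the tip appears about 1.5 px right of its prediction, so the cameras look biased in opposite directions and I'll use the midpoint. Now I'll descend over the dropper and compare the tip with the bulb directly in the images.

```bash
python3 - <<'E'
from h import *
ctrl.movel([.436,-.193,.150],max_speed=.1)
T=np.array(get_state()["tcp_pos"]); print(T); out=[]
for cam in("scene","top"):
    im,d=vision.grab_frame(cam); c=vision.camera_info(cam)
    for P,col in((T,(0,255,255)),([.436,-.193,.102],(0,255,0))):
        x=np.array(c["mtx"])@(np.array(c["R"])@P+np.ravel(c["t"])); u,v=x[:2]/x[2]
        print(cam,u,v)
        if col==(0,255,255): u0,v0=int(u-30),int(v-25); cr=cv2.resize(im[v0:v0+60,u0:u0+60],(400,400),interpolation=cv2.INTER_CUBIC)
        cv2.drawMarker(cr,(int((u-u0+.5)*6.67),int((v-v0+.5)*6.67)),col,cv2.MARKER_CROSS,12,1)
    out.append(cr)
cv2.imwrite("pics/chk2.png",np.hstack(out))
E
```

```text
[ 0.43642146 -0.19305578  0.15049745]
scene 324.69980521767826 230.59038485343672
scene 323.72697142798415 250.36310953840487
top 360.15390171850134 221.80401695983292
top 356.83771613661816 225.04841490190594
```

View pics/chk2.png

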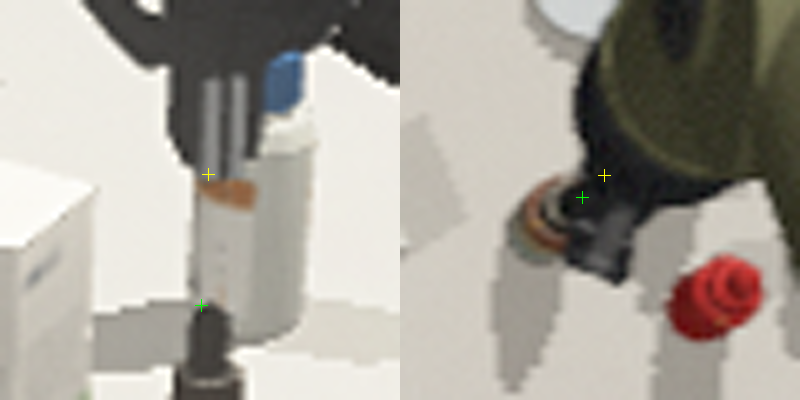

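The scene crop has the tip seam at (222,180) and the bulb top at (208,305), so the bulb sits about 1–2 mm towards +y. I'll apply that correction and point, then point at the dish.

```bash
python3 - <<'E'
from h import *
ctrl.movel([.435,-.1915,.1315],max_speed=.05); ctrl.pause(1.8)
print(get_state()["tcp_pos"])
ctrl.movel([.435,-.1915,.30])
P=[.522,.2295,.30]; cur=np.array(get_state()["qpos"]); best=None
for a in np.linspace(-np.pi,np.pi,25):
    j=ctrl.ik(P,q(a))
    if j is not None:
        e=np.abs(np.array(j)-cur).max()
        if best is None or e<best[0]: best=(e,a)
print(best)
ctrl.movep(P,q(best[1])); ctrl.movel([.522,.2295,.125])
T=np.array(get_state()["tcp_pos"]); print(T,get_state()["time"]); out=[]
for cam in("scene","top"):
    im,d=vision.grab_frame(cam); c=vision.camera_info(cam)
    for P,col in((T,(0,255,255)),([.522,.2295,.073],(0,255,0)),([.439,.169,.068],(0,0,255))):
        x=np.array(c["mtx"])@(np.array(c["R"])@P+np.ravel(c["t"])); u,v=x[:2]/x[2]
        if col==(0,255,255): u0,v0=int(u-30),int(v-25); cr=cv2.resize(im[v0:v0+60,u0:u0+60],(400,400),interpolation=cv2.INTER_CUBIC)
        cv2.drawMarker(cr,(int((u-u0+.5)*6.67),int((v-v0+.5)*6.67)),col,cv2.MARKER_CROSS,12,1)
    out.append(cr)
cv2.imwrite("pics/chk3.png",np.hstack(out))
E
```

```text
[ 0.43500243 -0.19148198  0.1315142 ]
(np.float64(0.6581885128207415), np.float64(2.879793265790643))
[0.52236984 0.22994844 0.12588997] 12.65
```

View pics/chk3.png

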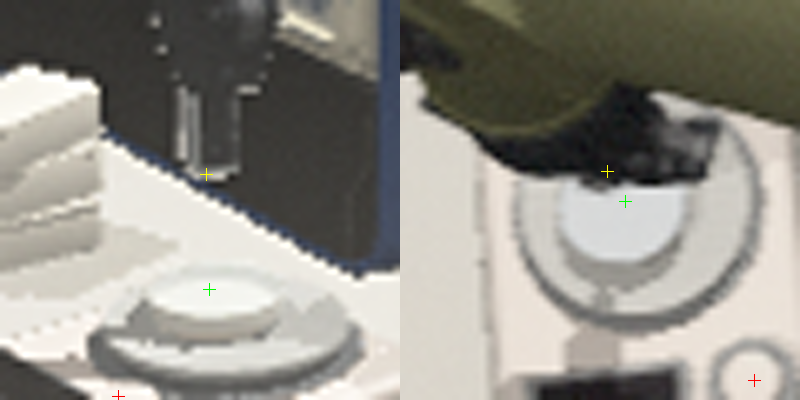

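The scene crop shows the tip at (212,172) centred over the dish at (212,297), so the aim is good. I'll point there, then move to the key and press it with force feedback.

```bash
python3 - <<'E'
from h import *
ctrl.movel([.522,.2295,.1025],max_speed=.05); ctrl.pause(1.8)
print(get_state()["tcp_pos"])
ctrl.movel([.522,.2295,.22]); ctrl.movel([.439,.169,.22]); ctrl.movel([.439,.169,.08]); ctrl.pause(.4)
f0=get_state()["contact_force"][2]; z=.0705
while z>.057:
    ctrl.movel([.439,.169,z],max_speed=.02); ctrl.pause(.1)
    s=get_state(); f=s["contact_force"][2]-f0; print(round(z,4),s["tcp_pos"][2].round(4),round(f,2),round(s["time"],2))
    if f>8 or s["time"]>38: break
    z-=.001
ctrl.pause(.3); print(get_state()["contact_force"][2]-f0)
E
```

```text
[0.52200306 0.22949241 0.10249253]
0.0705 0.0706 0.68 19.12
0.0695 0.0695 -0.76 19.48
0.0685 0.0685 0.3 19.82
0.0675 0.0676 2.33 20.18
0.0665 0.0665 2.06 20.52
0.0655 0.0655 2.36 20.88
0.0645 0.0645 3.29 21.23
0.0635 0.0635 3.48 21.57
0.0625 0.0625 4.19 21.93
0.0615 0.062 11.33 22.27
11.405069224972388
```

The key bottomed out at 62 mm. I'll release it, rise and check.

```bash
python3 - <<'E'
from h import *
ctrl.movel([.439,.169,.10],max_speed=.05); ctrl.movel([.439,.169,.25]); ctrl.pause(.5)
im,d=vision.grab_frame("scene"); cv2.imwrite("pics/end.png",cv2.resize(im[150:330,180:420],(800,600)))
s=get_state();print(s["time"],s["tcp_pos"],s["contact_force"])
E
```

```text
25.1917 [0.43898526 0.16902216 0.24995704] [-0.16860046 -0.26978776 -0.67183074]
```

View pics/end.png

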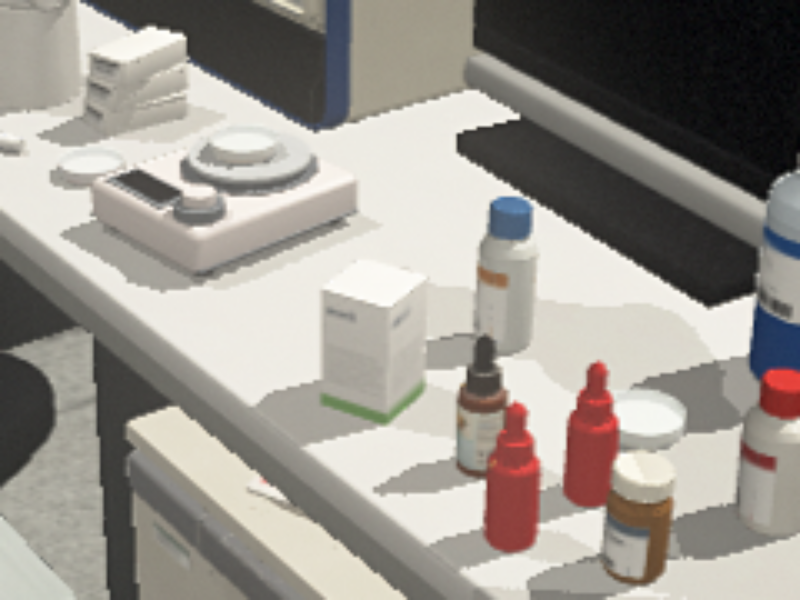

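Everything stands undisturbed. The key at (200,200) is back up, the dish at (245,145) is still on the pan, and the dropper is at (480,410).

```bash
python3 -c "
from h import *
print(ticket.close_job())"
```

```text
the job is handed in; nothing more can be done
None
```

I pointed at the brown dropper bottle and then at the dish on the balance's pan, each from about 3 cm above for 1.8 s, then pressed the key fully down (about 11 N) and let it go; nothing else was touched, and I handed the job in at about 25 s.

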